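# Swing the syrup spout over the cup

### The arm

A 6-joint arm with a two-finger parallel gripper is mounted at the origin on the work surface. World frame = base frame: x ahead of the robot, y to its left, z up, the work surface at z = 0. Lengths are in m, angles in rad, forces in N, time in s.
With the tool pointing down it reaches from about 0.25 to 0.725 m from the base axis. Payload 4 kg.
Tool frame: the origin (TCP) lies on the front face of the gripper's body, between the roots of the fingers; the fingertips stand 73 mm ahead of it and the grasp point (between the pads) lies bot.tcp_to_grasp ahead of it (bot.tcp_to_grasp is the distance from the TCP to the grasp point, in m); z points along the fingers, y is the line along which they close (so a half turn about z gives the same grasp; the last joint's range is limited). The gripper opens to 85 mm and grips with 20 to 120 N. Pads are 22 mm wide; open, the fingers measure 114 mm over their backs; the gripper's body (76 mm by 85 mm) begins 54 mm behind the grasp point. The pads swing forward as they close: fully open they stand 13 mm farther back than shut.
Start: joints at [1.24, 0.241, 0.005, 1.335, 0, 1.571], TCP at [0.162, 0.473, 0.304] pointing down, gripper open.
Joint ranges: [-2.72, 2.72], [-1.05, 1.87], [-1.09, 1.28], [-1.99, 2.15], [-1.42, 1.44], [-3.14, 3.14]. Speed limits (rad/s): [2.79, 2.79, 3.14, 3.14, 3.14, 3.14].

### API

Orientations are given as a unit quaternion [x, y, z, w].
In Python, from workcell import bot gives the robot as it stands.
- The arm moves only by the shell command python3 -m jog 'ROWS' [OPENING]. ROWS is JSON, one flat list of numbers, 6 for each row, row after row: the shift along the world's x, y, z scaled (see below), then the turn, a rotation vector about the world's x, y, z scaled (see below). In form: [tx, ty, tz, wx, wy, wz, tx, ty, tz, wx, wy, wz, ...]. A call has 1 to 10 rows; each row is the pose to reach, as a shift and turn from the pose commanded when the call began; what a row does not reach only later rows make up. The controller multiplies each number of a shift by 800 mm and each number of a turn by 2 rad. A row lasts 1/12 s, in which the tool goes at most 41.7 mm and 7.16 degrees, less where a joint would pass 70% of its speed; a pose out of reach is approached as far as the arm can. A call with a number of a shift or a turn outside -1 to 1 is refused whole. A call with a gripper value outside its range is refused whole. OPENING is the opening, from -1 (shut) to 1 (fully open), set as the call begins (- or left out, the last holds). The fingers move at their own pace and stop on an object; the grip force is fixed at half the most. Time passes only in rows, so rows that repeat a pose let the fingers close. It gives the time, the measured TCP pose, the force, the opening and the grip force at its end, in the units of the state.
- bot.get_obs(): the state, without advancing time (a new reading comes with each control period).
- bot.camera(name): name is "scene" or "top" or "wrist"; returns (picture, depth): 420x560x3 uint8, red, green, blue; 420x560 float32, m along the optical axis (not along the pixel's ray), 0 where there is no reading.
- bot.calibration(name): a dict with "intrinsics" (3x3 intrinsics, pixels), "pose" (4x4, takes a point from camera to world coordinates). Camera axes: x right, y up, looking along -z (the intrinsics and any distortion apply to the point x, -y, -z); pixel columns grow to the right and rows downward; lengths in m; the calibration is good to about 2 mm. The wrist camera is an equidistant fisheye: a pixel r from the principal point sees the ray r / f radians off the axis. A picture is of the moment at which its call begins: read the wrist's pose just before it. calibration takes no time and is no camera call; for the wrist camera it gives the pose at the moment of the call.
- bot.job_done(): hands the job in; it is judged then, once.
Trained networks look in the newest picture that a camera, given by its name, has taken for a name from the list of things; names that differ only in an ending like _2 or _b are one class to them, and where a whole thing is asked for, a point or a joint stands for the part that bears it (a point fixed in the world has none). Each returns a list of dicts, best first, with "confidence" (0 to 1); they miss things now and then, are a little off and sometimes report something else, mostly with a low value. They report only what shows in the picture. A call takes as long as a camera call.
- bot.find_in(label, camera): "at" ([x, y, z] in m, in the coordinates of the camera as it stood for that picture, good to about 4 mm: the middle of the surface that is visible of it).
- bot.tip_of(label, camera): "at" ([x, y, z] in m, in the coordinates of the camera as it stood for that picture, good to about 4 mm: a listed point, or the origin of a listed thing).
The state is a dict: "clock": time; "joint_pos": joint angles; "joint_vel": joint speeds; "tau": joint torques, N m; "eef_pos": TCP position; "tool_rot": TCP orientation; "ft_force": force on the tool from outside, world axes, zero at the start; "ft_torque": the same for the moment, N m; "grip_width": finger opening in m; "grasp_force": force on a finger pad.
Only numpy, scipy, OpenCV 4.12 (cv2) and the standard library are available. Lean on these libraries where they do the work, as an engineer would, in place of code of your own. Each camera call takes 0.05 s, during which the arm holds its last target. There are 200 camera calls.

### The job

Turn the pump head of the tall syrup bottle about its upright axis until its spout's tip is over the middle of the paper cup waiting beside that bottle, then let go. Leave the cup where it stands and do not turn the pump of the squat bottle.

Things in the scene. Friction and masses are not known exactly. Their poses are not given: they have to be found in the camera images.
- pump_head: Black pump head on the tall white bottle (76 mm across, fixed). Block 46 (x) by 22 (y) by 24 mm high, with a spout along its +x; z is up. Origin on the turning axis at the block's mid height, 250 mm above the counter; block spans x -26 to +20 mm. It only turns, either way, about that upright axis, 0.04 N m friction, no spring: stays where left. Needs a turn of 30 to 75 degrees to either side.
- spout_tip (a point): Tip of the tall bottle's spout, an 11 mm thick black tube: 90 mm from the turning axis along the head's +x, 27 mm below the head's origin. Under the block is only a thin stem; the bottle's collar, 38 mm across, tops out 36 mm below the head's origin. The squat bottle, cup and jug are all lower than the head.
- cup: Empty white paper cup with a brown cardboard sleeve, standing loose on the counter, 105 mm high, 78 mm across its mouth. Origin: centre of its underside, z up. It stands some 90 mm from the tall bottle's axis, on its side away from the robot, to the left or right; a steel jug with a handle (80 mm high) stands at the other hand and is not the goal.
- squat_spout_tip (a point): Tip of the spout on the pump of the squat white bottle (head's mid height 160 mm above the counter, 62 mm from that bottle's axis). This pump turns too, but must be left as it is.

How it is judged:
At the end, for the whole second after the job is handed in: The tall bottle's spout tip is, seen from above, within 18 mm of the cup's centre and the pump head is at rest; the cup stands upright within 20 mm of where it started, and the squat bottle's spout tip is within 20 mm of where it started (horizontal distance between spout_tip and cup below 0.018 m and angular speed of pump_head below 0.1 rad/s and distance of each of cup, squat_spout_tip from where it was at the start of the episode below 0.02 m and angle between cup's own z axis and vertical below 0.15 rad); the robot touches nothing.
It fails at once if the cup is pushed more than 20 mm or tipped (distance of cup from where it was at the start of the episode above 0.02 m or angle between cup's own z axis and vertical above 0.3 rad).
It fails at once if the squat bottle's pump is turned (spout tip moved more than 20 mm) (distance of squat_spout_tip from where it was at the start of the episode above 0.02 m).
It also fails if it takes over 32 s, if anything falls off the work surface, if the arm or the gripper's body presses on something with over 40 N, if the wrist force passes 120 N, or if a joint passes its speed limit or range.

## Working session

There is one attempt and no reset: what is moved stays moved. The work goes in short steps, Python scripts to look and compute and a shell command to move; the robot and the scene stay as the last step left them, time stands still between calls to the robot, and variables do not carry over. Pictures are saved under pics/ and viewed, at most 10 in all, crops included, and the job is handed in when it is done.

```bash
mkdir -p pics; cat > h.py <<'E'
from workcell import bot
import numpy as np, cv2
def look(cam,labels,fn=None):
    p=np.array(bot.calibration(cam)["pose"]); im,d=bot.camera(cam)
    if fn: cv2.imwrite("pics/"+fn,im[:,:,::-1])
    for l in labels:
        for f in ("tip_of","find_in"):
            for r in getattr(bot,f)(l,cam)[:2]:
                print(cam,l,f,round(r["confidence"],2),np.round((p@np.append(r["at"],1))[:3],4))
    return im,d,p
E
python3 - <<'E'
from h import *
L=["pump_head","spout_tip","cup","squat_spout_tip"]
look("top",L,"top.png"); look("scene",L,"scene.png")
o=bot.get_obs(); print(o["clock"],o["eef_pos"],o["tool_rot"],bot.tcp_to_grasp,o["grip_width"])
E
```

```text
top pump_head tip_of 0.57 [ 0.534  -0.1691  0.2479]
top pump_head find_in 0.84 [ 0.5428 -0.1665  0.2599]
top spout_tip tip_of 0.75 [ 0.6205 -0.1626  0.2227]
top spout_tip find_in 0.9 [ 0.5432 -0.1617  0.2595]
top cup tip_of 0.69 [ 5.840e-01 -2.345e-01 -3.000e-04]
top cup find_in 0.94 [ 0.5945 -0.2524  0.0586]
top squat_spout_tip tip_of 0.46 [ 0.5347 -0.1671  0.2483]
top squat_spout_tip find_in 0.65 [0.5165 0.1382 0.173 ]
scene pump_head tip_of 0.9 [ 0.532  -0.1654  0.2464]
scene pump_head find_in 0.69 [ 0.548  -0.1689  0.2509]
scene spout_tip tip_of 0.79 [ 0.6194 -0.1619  0.2232]
scene spout_tip find_in 0.9 [ 0.5442 -0.1674  0.2541]
scene cup tip_of 0.83 [ 5.850e-01 -2.395e-01  2.000e-04]
scene cup find_in 0.56 [ 0.5744 -0.2352  0.0716]
scene squat_spout_tip tip_of 0.71 [0.5662 0.169  0.1333]
scene squat_spout_tip find_in 0.8 [0.517  0.1326 0.1642]
0.9 [0.16237817 0.47290732 0.30392313] [1.64633355e-01 9.86354834e-01 2.40254842e-05 2.02773999e-06] 0.0539 0.0855825946010511
```

View pics/top.png

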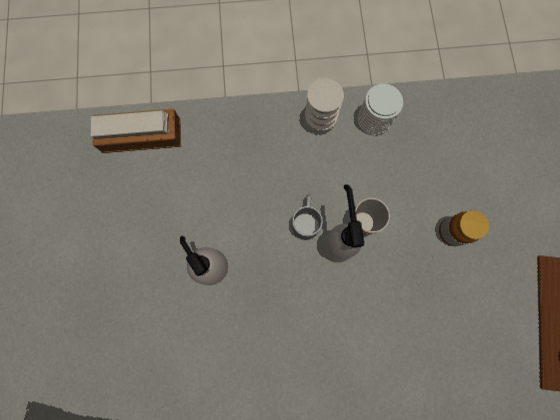

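View pics/scene.png

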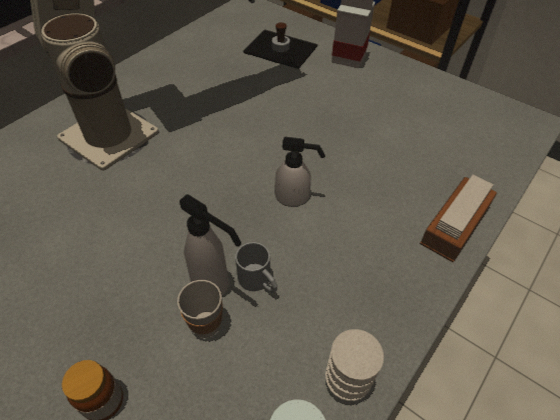

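The top view (left = +y) shows the tall pump head at (355,237) with its spout tip at (348,187). The cup's mouth is at (370,217), to the right (−y), and the jug is at (307,222). In the scene view the tall head is at (193,205) and the cup at (200,300), which agrees with the networks. The spout heads about +3° and the cup lies at about −53°, so I need to turn the head by about −56°. I'll go above the head.

```bash
python3 -m jog '[0.23,-0.4,0.12,0,0,0.19,0.23,-0.4,0.12,0,0,0.19,0.23,-0.4,0.12,0,0,0.19,0.23,-0.4,0.12,0,0,0.19,0.23,-0.4,0.12,0,0,0.19,0.23,-0.4,0.12,0,0,0.19,0.23,-0.4,0.12,0,0,0.19,0.23,-0.4,0.12,0,0,0.19,0.23,-0.4,0.12,0,0,0.19,0.23,-0.4,0.12,0,0,0.19]' 1
python3 -m jog '[0.21,-0.4,0,0,0,0,0.21,-0.4,0,0,0,0,0.21,-0.4,0,0,0,0,0.21,-0.4,0,0,0,0,0.21,-0.4,0,0,0,0,0.21,-0.4,0,0,0,0,0.21,-0.4,0,0,0,0,0.21,-0.4,0,0,0,0,0.21,-0.4,0,0,0,0,0.21,-0.4,0,0,0,0]'
python3 - <<'E'
from h import *
im,d,p=look("wrist",["pump_head","spout_tip","cup"],"w1.png")
o=bot.get_obs(); print(o["clock"],o["eef_pos"],o["tool_rot"],o["joint_pos"])
from scipy.spatial.transform import Rotation as R
print(R.from_quat(o["tool_rot"]).as_matrix())
# rim of cup & head block from top depth
K=np.array(bot.calibration("scene")["intrinsics"]); print(K)
E
```

```text
clock: 1.73
eef_pos: [0.3482, 0.1494, 0.4016]
tool_rot: [-0.022, 1.0, -0.0, 0.002]
ft_force: [0.2, -0.2, -0.8]
grip_width: 0.0851
grasp_force: 0.0
clock: 2.57
eef_pos: [0.5161, -0.1718, 0.398]
tool_rot: [-0.022, 1.0, -0.001, -0.001]
ft_force: [-1.1, 1.1, -0.5]
grip_width: 0.0857
grasp_force: 0.0
wrist pump_head tip_of 0.81 [ 0.53   -0.1662  0.2516]
wrist pump_head find_in 0.96 [ 0.5333 -0.1658  0.2613]
wrist spout_tip find_in 0.85 [ 0.5332 -0.1658  0.2607]
wrist cup tip_of 0.73 [ 0.5864 -0.2361 -0.0011]
wrist cup find_in 0.77 [ 0.5967 -0.2399  0.0672]
2.9167 [ 0.51403001 -0.16587636  0.40057213] [-2.54705592e-02  9.99675496e-01 -7.95008651e-05  3.84395240e-04] [-3.12192983e-01  3.06849776e-01  3.42419893e-01  1.60558839e+00
  1.04666615e-04 -3.63139574e-01]
[[-9.98702206e-01 -5.09245266e-02  7.72590866e-04]
 [-5.09246488e-02  9.98702489e-01 -1.39368610e-04]
 [-7.64491140e-04 -1.78531657e-04 -9.99999692e-01]]
[[457.5726014    0.         278.96381901]
 [  0.         457.5726014  216.70213807]
 [  0.           0.           1.        ]]
```

View pics/w1.png

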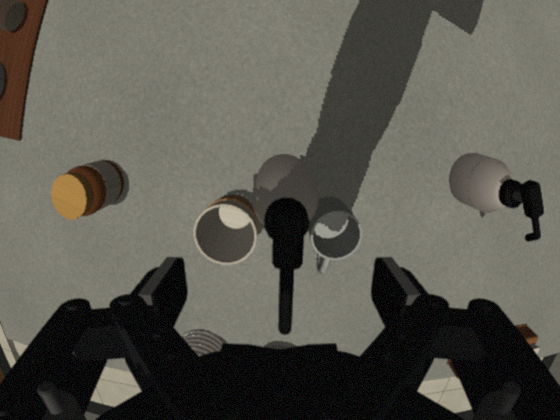

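```bash
python3 - <<'E'
from h import *
c=bot.calibration("wrist");K=np.array(c["intrinsics"]);p=np.array(c["pose"]);im,d=bot.camera("wrist")
v,u=np.mgrid[:420,:560];x=(u-K[0,2])/K[0,0];y=(v-K[1,2])/K[1,1];r=np.hypot(x,y)+1e-9
s=np.tan(r)/r
P=np.stack([x*s*d,-y*s*d,-d],-1)@p[:3,:3].T+p[:3,3]
m=(d>0)&(P[...,2]>.252)&(P[...,2]<.272)&(np.hypot(P[...,0]-.533,P[...,1]+.166)<.05)
q=P[m][:,:2]; print(m.sum(),np.median(P[m][:,2]))
print(cv2.minAreaRect(q.astype(np.float32)*1000))
m=(d>0)&(P[...,2]>.095)&(P[...,2]<.112)&(np.hypot(P[...,0]-.585,P[...,1]+.236)<.06)
print(m.sum(),cv2.minEnclosingCircle(P[m][:,:2].astype(np.float32)*1000))
E
```

```text
2411 0.2610937347221864
((543.546630859375, -165.52760314941406), (78.8255615234375, 21.996599197387695), 1.4126617908477783)
761 ((583.4434814453125, -235.0191650390625), 39.05938720703125)
```

The wrist view shows the tall head's block at (287,225) between the open fingers at (165,285) and (395,285). The spout tip is at (285,330), the cup mouth at (225,233) and the jug at (335,235). The axis is near (0.531, −0.166), the cup at (0.584, −0.2355), and the turn needed is about −55°. I'll descend and grip.

```bash
python3 -m jog '[0.021,0,0,0,0,0,0.021,0,-0.04,0,0,0,0.021,0,-0.08,0,0,0,0.021,0,-0.119,0,0,0,0.021,0,-0.119,0,0,0,0.021,0,-0.119,0,0,0]' 1
python3 -m jog '[0,0,0,0,0,0,0,0,0,0,0,0,0,0,0,0,0,0,0,0,0,0,0,0,0,0,0,0,0,0,0,0,0,0,0,0,0,0,0,0,0,0,0,0,0,0,0,0,0,0,0,0,0,0,0,0,0,0,0,0]' -1
```

```text
clock: 3.47
eef_pos: [0.5301, -0.1661, 0.3038]
tool_rot: [-0.025, 1.0, 0.001, -0.002]
ft_force: [-0.3, -0.7, 1.2]
grip_width: 0.0856
grasp_force: 0.0
clock: 4.3
eef_pos: [0.5314, -0.1655, 0.3062]
tool_rot: [-0.025, 1.0, 0.002, 0.001]
ft_force: [-1.1, 5.3, 5.7]
grip_width: 0.0209
grasp_force: 60.4
```

```bash
python3 -m jog '[0,0,0,0,0,-0.05,0,0,0,0,0,-0.1,0,0,0,0,0,-0.16,0,0,0,0,0,-0.22,0,0,0,0,0,-0.28,0,0,0,0,0,-0.34,0,0,0,0,0,-0.4,0,0,0,0,0,-0.45,0,0,0,0,0,-0.48,0,0,0,0,0,-0.48]'
python3 -m jog '[0,0,0,0,0,0,0,0,0,0,0,0,0,0,0,0,0,0]'
python3 - <<'E'
from h import *
L=["pump_head","spout_tip","cup"]
look("top",L); look("scene",L,"s2.png")
print(bot.get_obs()["clock"])
E
```

```text
clock: 5.13
eef_pos: [0.5312, -0.1659, 0.3062]
tool_rot: [0.44, 0.898, 0.001, 0.0]
ft_force: [-2.3, 5.4, 6.7]
grip_width: 0.0208
grasp_force: 60.4
clock: 5.38
eef_pos: [0.5313, -0.1659, 0.3063]
tool_rot: [0.439, 0.898, 0.001, 0.0]
ft_force: [-1.9, 4.0, 5.4]
grip_width: 0.021
grasp_force: 60.4
top pump_head tip_of 0.63 [ 0.5313 -0.1695  0.2469]
top pump_head find_in 0.52 [ 0.5218 -0.1528  0.2587]
top spout_tip tip_of 0.47 [0.5666 0.1683 0.1339]
top spout_tip find_in 0.67 [ 0.5169 -0.1459  0.2631]
top spout_tip find_in 0.52 [0.5158 0.1382 0.1696]
scene pump_head tip_of 0.77 [ 0.5295 -0.1662  0.2484]
scene pump_head find_in 0.6 [ 0.551  -0.1862  0.2539]
scene spout_tip tip_of 0.88 [ 0.5863 -0.2363  0.2222]
scene spout_tip find_in 0.6 [ 0.5474 -0.1877  0.2526]
scene cup tip_of 0.93 [ 0.5837 -0.2369 -0.0016]
6.0833
```

View pics/s2.png

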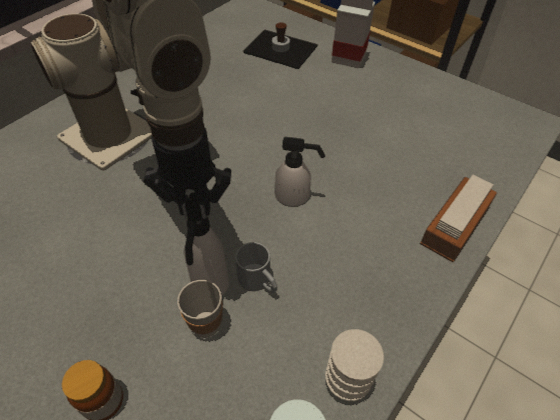

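The scene view shows the fingers still gripping the head at (197,205), with the spout tip at (190,258) over the cup at (200,295), whose position is unchanged. The tip measures within about 3 mm of the cup's centre. I'll release, let the fingers open, and rise straight up.

```bash
python3 -m jog '[0,0,0,0,0,0,0,0,0,0,0,0,0,0,0,0,0,0,0,0,0,0,0,0,0,0,0,0,0,0,0,0,0,0,0,0,0,0,0,0,0,0,0,0,0,0,0,0]' 1
python3 -m jog '[0,0,0.04,0,0,0,0,0,0.08,0,0,0,0,0,0.12,0,0,0,0,0,0.16,0,0,0,0,0,0.16,0,0,0,0,0,0.16,0,0,0]'
python3 - <<'E'
from h import *
L=["pump_head","spout_tip","cup","squat_spout_tip"]
look("scene",L); look("wrist",L,"w2.png")
print(bot.get_obs()["clock"])
E
```

```text
clock: 6.75
eef_pos: [0.5312, -0.1672, 0.3046]
tool_rot: [0.44, 0.898, -0.0, -0.0]
ft_force: [-0.7, 0.3, -0.0]
grip_width: 0.0858
grasp_force: 0.0
clock: 7.25
eef_pos: [0.5319, -0.1673, 0.4352]
tool_rot: [0.44, 0.898, 0.0, 0.003]
ft_force: [-0.3, 0.5, -0.2]
grip_width: 0.0853
grasp_force: 0.0
scene pump_head tip_of 0.93 [ 0.5305 -0.1637  0.2493]
scene spout_tip tip_of 0.85 [ 0.5864 -0.2402  0.2221]
scene spout_tip tip_of 0.21 [ 5.829e-01 -2.419e-01 -1.000e-04]
scene spout_tip find_in 0.68 [ 0.5428 -0.1839  0.254 ]
scene cup tip_of 0.84 [ 0.5834 -0.2386 -0.0045]
scene cup find_in 0.74 [ 0.5721 -0.2364  0.0714]
scene squat_spout_tip tip_of 0.69 [0.564  0.1659 0.1318]
scene squat_spout_tip find_in 0.68 [0.5179 0.1318 0.1639]
wrist pump_head tip_of 0.87 [ 0.5297 -0.1656  0.2491]
wrist pump_head find_in 0.92 [ 0.5336 -0.1678  0.2593]
wrist spout_tip tip_of 0.72 [ 0.5827 -0.236   0.2217]
wrist spout_tip find_in 0.63 [ 0.5331 -0.1678  0.257 ]
wrist cup tip_of 0.86 [ 0.5865 -0.236  -0.0019]
wrist cup find_in 0.66 [ 0.591  -0.2479  0.0737]
8.15
```

View pics/w2.png

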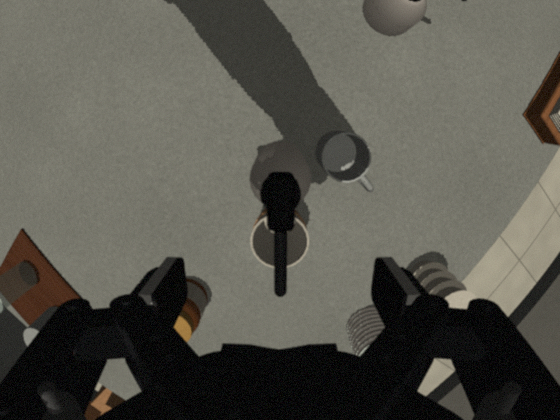

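The wrist view shows the head free of the fingers at (280,195) and the spout pointing straight along the line through the cup at (280,240). The tip appears at (280,290) only because of parallax, and the networks put it within 4 mm of the cup's centre. I'll hand in.

```bash
python3 -c "
from workcell import bot
print(bot.job_done())"
```

```text
the job is handed in; nothing more can be done
None
```

I turned the tall bottle's pump head about −55° and let it go; its spout tip measures within about 4 mm of the cup's centre, the cup and the squat bottle's pump measured unmoved, and the job was handed in at about 8 s with no verdict returned.

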